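# Clamp a sensor module to set torque with a ratchet knob

### The arm

A 7-joint arm with a two-finger parallel gripper is mounted at the origin on the work surface. World frame = base frame: x ahead of the robot, y to its left, z up, the work surface at z = 0. Lengths are in m, angles in rad, forces in N, time in s.
With the tool pointing down it reaches from about 0.4 to 0.85 m from the base axis. Payload 10.4 kg.
Tool frame: the origin (TCP) lies midway between the tips of the shut fingers; the grasp point (between the pads) lies manip.grip_depth behind it (manip.grip_depth is the distance from the TCP to the grasp point, in m); z points along the fingers, x is the direction in which the jaws open and shut, and the axes are right-handed (so a half turn about z gives the same grasp; the last joint's range is limited). The gripper opens to 85 mm and grips with 20 to 120 N. Pads are 22 mm wide; open, the fingers measure 114 mm over their backs; the gripper's body (76 mm by 85 mm) begins 54 mm behind the grasp point. The pads swing forward as they close: fully open they stand 13 mm farther back than shut.
Start: joints at [-1.19, 0.332, -0.065, 1.46, 0.022, 1.35, -0.088], TCP at [0.246, 0.575, 0.231] pointing down, gripper open.
Joint ranges: [-2.6, 2.6], [-0.5, 2.12], [-1.47, 1.34], [0.16, 2.42], [-1.27, 4.41], [0.06, 2.06], [-2.6, 2.6]. Speed limits (rad/s): [2.22, 2.22, 2.79, 2.79, 3.14, 3.14, 3.14].

### API

Orientations are given as a unit quaternion [x, y, z, w].
In Python, from workcell import manip gives the robot as it stands. The module is installed in compiled form; this text tells all that it offers.
- The arm moves only by the tool send_rows, never from a script. Its argument "steps" is a list of rows, each a list of 2 entries, a list of its own where there are three numbers: the shift along the tool's x, y, z in m, then the turn about the tool's z in rad. In form: [[[x, y, z], spin], ...]. A call has exactly 8 rows; each row is the pose to reach, as a shift and turn from the pose commanded when the call began, along the tool's axes at that moment; what a row does not reach only later rows make up. A row lasts 1/8 s, in which the tool goes at most 62.5 mm and 10.7 degrees, less where a joint would pass 70% of its speed; a pose out of reach is approached as far as the arm can. A call with a gripper value outside its range is refused whole. "hand" is the opening, from 0 (shut) to 1 (fully open), set as the call begins (left out, the last holds). The fingers move at their own pace and stop on an object; "force" is the grip in N (left out, the last holds). Time passes only in rows, so rows that repeat a pose let the fingers close, or fill a call up. It gives the time, the measured TCP pose, the force and the opening at its end, in the units of the state.
- manip.get_obs(): the state, without advancing time (a new reading comes with each control period).
- manip.camera(name): name is "scene" or "side" or "wrist"; returns (picture, depth): 480x640x3 uint8, red, green, blue; 480x640 float32, m along the optical axis (not along the pixel's ray), 0 where there is no reading.
- manip.camera_info(name): a dict with "intrinsics" (3x3 intrinsics, pixels), "dist_coeffs" ([k1, k2, p1, p2, k3] as OpenCV has them; the pictures are not rectified), "pose" (4x4, takes a point from camera to world coordinates); the wrist camera has in their place "T_tool_cam" (4x4, takes a point from camera to tool coordinates, whose origin is the TCP and whose axes are the tool frame's). Camera axes: x right, y up, looking along -z (the intrinsics and any distortion apply to the point x, -y, -z); pixel columns grow to the right and rows downward; lengths in m; the calibration is good to about 2 mm. A picture is of the moment at which its call begins: read the wrist's pose just before it. camera_info takes no time and is no camera call.
- manip.hand_in(): hands the job in, once; it reports no verdict.
The state is a dict: "clock": time; "joint_pos": joint angles; "joint_velocities": joint speeds; "tau": joint torques, N m; "position": TCP position; "ee_rot": TCP orientation; "ft_force": force on the tool from outside, world axes, zero at the start; "torque": the same for the moment, N m; "grip_width": opening from 0.0 (shut) to 1.0 (fully open).
Only numpy, scipy, OpenCV 4.12 (cv2) and the standard library are available. Lean on these libraries where they do the work, as an engineer would, in place of code of your own. Each camera call takes 0.05 s, during which the arm holds its last target.

### The job

Stand the sensor module that has one round connector upright in the nest of the clamping fixture, setting it down gently, and let go of it. Then turn the fixture's ratchet knob clockwise (seen from above) until the jaw grips the module and the knob slips and has clicked two or three times, stop before a fourth click, and let go. Leave everything else on the bench where it is.

Things in the scene. Friction and masses are not known exactly. Their poses are not given: they have to be found in the camera images.
- module_center (a point): Centre of the loose sensor module: plain aluminium block 52 (x) x 40 (y) x 40 (z) mm, about 0.2 kg, one dark round connector 20 mm across and 10 mm tall in the middle of its top. The point is half-way up the block, 20 mm over its underside; axes along the block's edges, z up.
- module: The same sensor module; origin at the centre of its underside, same axes.
- nest: Black nest on the fixture. Origin at the centre of the pad's upper face, 18 mm above the bench; x along the jaws, y towards the knob, z up. Pad 48 mm in y; at each end in x a lip 6 mm wide and tall, 56 mm between them. The module stands on the pad between the lips, its x along the nest's x (either way round). Do not press it down with more than 45 N.
- fixture: Clamping fixture, fixed to the bench: aluminium base plate 12 mm thick, 130 x 212 mm. The fixed jaw's face lies at nest y = -24 mm, the moving jaw's starts at about y = +21 to +26 mm. Jaws about 50 mm long in x, tops 24 mm above the pad: the module's upper part and both its ends in x stay free for fingers. Origin under the plate; axes as the nest's.
- jaw: Moving jaw of bare steel; origin on the middle of its clamping face, 29.5 mm above the bench. Turning the knob clockwise slides it towards the module (nest -y); its start varies. It stays where it is left.
- knob_grip (a point): Point on the axis of the upright ratchet knob, at the height to grip, 79 mm above the bench. Round knurled steel cap 36 mm across, 40 mm tall: top 16 mm above this point, lower edge 24 mm below it and 10 mm above the grey gear housing. It can be gripped at any angle and turns without end; it stays in place as it turns.
- ratchet (a joint): Angle (rad) the knob has slipped past its spindle, 0 at the start, growing clockwise. About 0 while the knob drives the jaw (about 0.1 N m). Once the jaw grips, the knob slips at about 0.15 to 0.35 N m, the torque rising and falling with each click, one per 30 degrees: first at about 0.26, second 0.79, third 1.31, fourth 1.83.
- spare: Bystander: spare sensor module, flat, 66 x 34 x 26 mm, two round connectors on top.
- screwdriver: Bystander: screwdriver, 170 mm, lying at the left.
- wrench: Bystander: steel wrench, 150 mm, lying at the left.
- puck: Bystander: round steel weight with a short stem, 60 mm across, 30 mm tall, between the modules and the fixture.
- jar: Bystander: grey jar, 70 mm across, 80 mm tall, at the left.
- bottle: Bystander: white bottle, 50 mm across, 130 mm tall, at the back.
Mind the look-alikes: they are no part of the job. What is shaped like the module but yellow is not meant.

How it is judged:
By the outcome, as a careful person would: the job done as asked, in the order asked, and still so for the second after the job is handed in, with the robot touching nothing.
It also fails if it takes over 56 s, if anything falls off the work surface, if the arm or the gripper's body presses on something with over 40 N, if the wrist force passes 120 N, or if a joint passes its speed limit or range.

## Working session

There is one attempt and no reset: what is moved stays moved. The work goes in short steps, Python scripts to look and compute and a tool call to move; the robot and the scene stay as the last step left them, time stands still between calls to the robot, and variables do not carry over. Pictures are saved under pics/ and viewed, and the job is handed in when it is done.

Besides the shell and the picture viewer there is one more tool, called after "Emit:" by a JSON object that holds its "api" and its "payload". send_rows: Moves the arm, as the interface text tells. Its arguments: {"type":"object","properties":{"steps":{"type":"array"},"hand":{"type":"number"},"force":{"type":"number"}},"required":["steps"]}

```bash
mkdir -p pics; python3 - <<'E'
from workcell import manip
import cv2,numpy as np
o=manip.get_obs();print(o);print(manip.grip_depth)
for n in("scene","side","wrist"):
    p,d=manip.camera(n);cv2.imwrite(f"pics/{n}0.png",p[:,:,::-1]);np.save(f"pics/{n}0.npy",d)
    print(n,manip.camera_info(n))
E
```

```text
{'clock': 0.0, 'joint_pos': array([-1.18958732,  0.33289025, -0.06469668,  1.46092897,  0.02163527,
        1.34992341, -0.0884929 ]), 'joint_velocities': array([ 7.27007692e-04,  2.63489253e-03,  7.75194000e-05, -1.89500582e-03,
        3.69616508e-04, -3.45688022e-04, -1.69794636e-03]), 'tau': array([-5.04532400e-04, -6.25450802e+01,  4.86546883e-02, -3.91612244e+01,
        1.61372276e-02,  9.95133334e-03,  7.16555263e-06]), 'position': array([0.24544699, 0.57437675, 0.23051036]), 'ee_rot': array([ 8.34533783e-01,  5.50956294e-01, -5.76565100e-04,  4.42399946e-04]), 'ft_force': array([-0.90111259, -0.27713527,  0.57796847]), 'torque': array([ 0.00546777,  0.02118551, -0.00038761]), 'grip_width': 0.9977226146069272}
0.0187
scene {'intrinsics': array([[522.86374993,   0.        , 307.41771853],
       [  0.        , 522.86374993, 242.45833079],
       [  0.        ,   0.        ,   1.        ]]), 'dist_coeffs': array([-0.05742156,  0.        ,  0.        ,  0.        ,  0.        ]), 'pose': array([[-0.01750601, -0.82353303,  0.56699814,  1.20014378],
       [ 0.9997945 , -0.0202159
[... 587 characters left out ...]
6,  0.8219685 ],
       [ 0.        ,  0.        ,  0.        ,  1.        ]])}
wrist {'intrinsics': array([[341.22831586,   0.        , 321.07894268],
       [  0.        , 341.22831586, 241.98414716],
       [  0.        ,   0.        ,   1.        ]]), 'dist_coeffs': array([-0.04917601,  0.        ,  0.        ,  0.        ,  0.        ]), 'T_tool_cam': array([[ 9.99999944e-01, -3.94987868e-05,  3.32131450e-04,
        -2.45077873e-04],
       [ 7.14096499e-05, -9.44894195e-01, -3.27375863e-01,
        -8.54134219e-02],
       [ 3.26760029e-04,  3.27375869e-01, -9.44894139e-01,
        -1.41910780e-01],
       [ 0.00000000e+00,  0.00000000e+00,  0.00000000e+00,
         1.00000000e+00]])}
```

View pics/scene0.png

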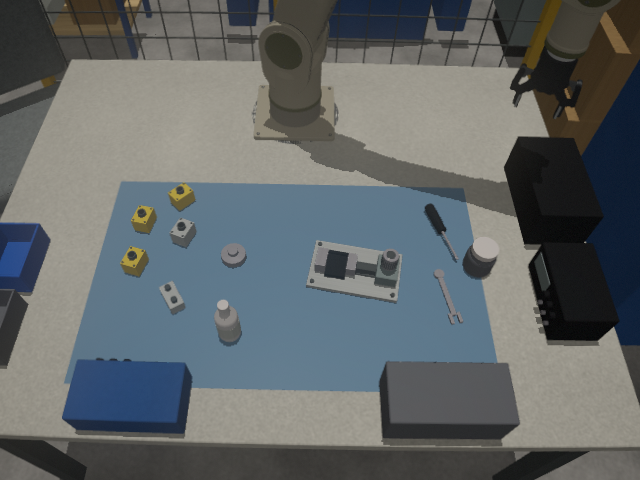

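View pics/side0.png

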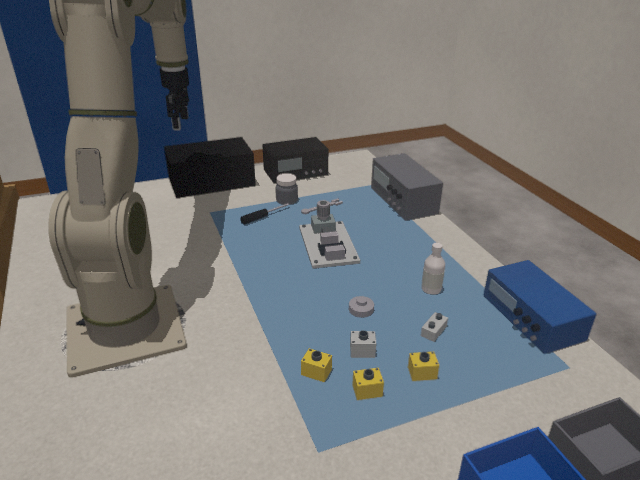

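View pics/wrist0.png

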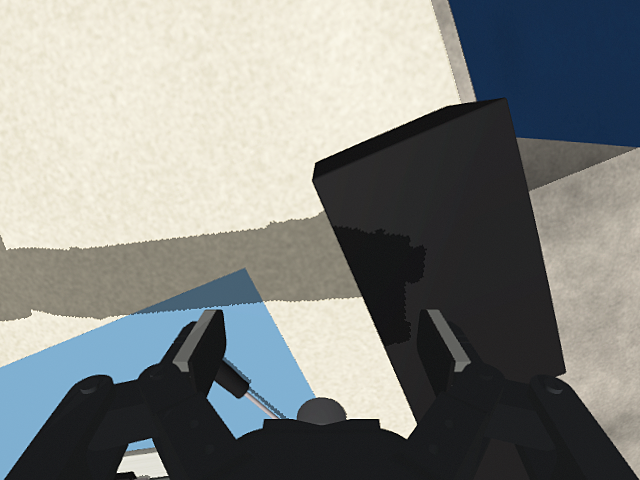

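Candidates in the scene picture: the grey block with one connector at (182,232); yellow look-alikes at (181,196), (144,218) and (134,261); the spare with two connectors at (172,296). By the description, I choose (182,232). Next is a close crop.

```bash
cat > h.py <<'E'
import numpy as np,cv2
def world(info,T,uv,z=None,depth=None):
    uv=np.array(uv,float).reshape(-1,1,2)
    n=cv2.undistortPoints(uv,info["intrinsics"],info["dist_coeffs"]).reshape(-1,2)
    r=np.c_[n[:,0],-n[:,1],-np.ones(len(n))]
    if depth is not None: return (T[:3,:3]@(r*np.array(depth).reshape(-1,1)).T).T+T[:3,3]
    w=(T[:3,:3]@r.T).T
    s=(z-T[2,3])/w[:,2]
    return T[:3,3]+w*s[:,None]
def wristT(o,info):
    from scipy.spatial.transform import Rotation as R
    T=np.eye(4);T[:3,:3]=R.from_quat(o["ee_rot"]).as_matrix();T[:3,3]=o["position"]
    return T@info["T_tool_cam"]
def crop(src,dst,x0,y0,x1,y1,k):
    p=cv2.imread(src)[y0:y1,x0:x1]
    cv2.imwrite(dst,cv2.resize(p,None,fx=k,fy=k,interpolation=cv2.INTER_CUBIC))
E
python3 - <<'E'
from h import *
crop("pics/scene0.png","pics/c1.png",110,170,270,290,5)
crop("pics/scene0.png","pics/c2.png",295,225,415,315,6)
E
```

```text
(no output)
```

View pics/c1.png

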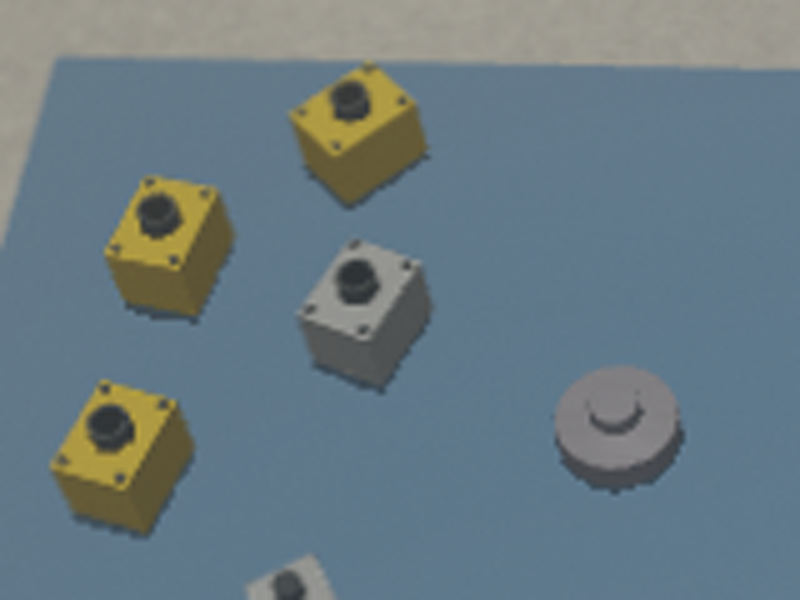

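View pics/c2.png

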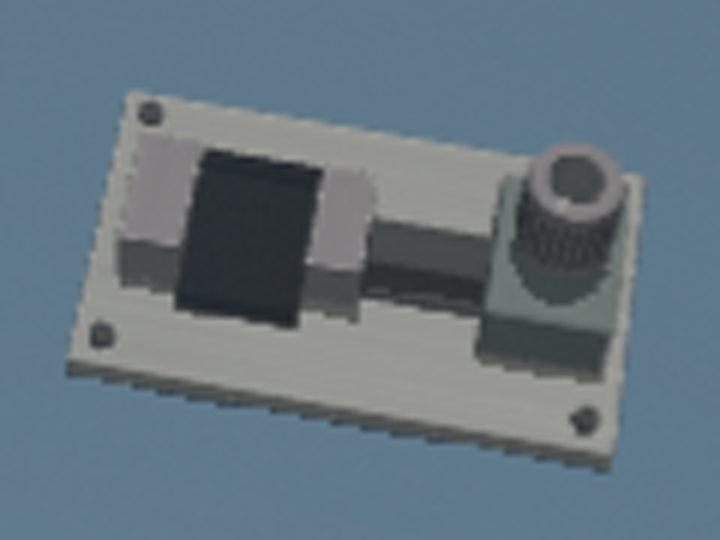

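```bash
python3 - <<'E'
from workcell import manip
from h import *
i=manip.camera_info("scene");T=i["pose"]
def g(pts,k,off,z):return world(i,T,np.array(pts)/k+np.array(off)-0.5+0.5/k*0,z)
m=g([(355,240),(423,262),(368,338),(300,318)],5,(110,170),.04);print("mod",m.round(4),m.mean(0))
for a in range(4):
    e=m[(a+1)%4]-m[a];print(np.linalg.norm(e[:2]),np.degrees(np.arctan2(e[1],e[0])))
f=g([(130,92),(643,175),(612,455),(70,360)],6,(295,225),.012);print("fix",f.round(4),f.mean(0))
for a in range(4):
    e=f[(a+1)%4]-f[a];print(np.linalg.norm(e[:2]),np.degrees(np.arctan2(e[1],e[0])))
print("knob",g([(577,178)],6,(295,225),.095))
print("conn top",g([(358,274)],5,(110,170),.05))
for n,p,k,o,z in [("yel",(350,95),5,(110,170),.05),("yel2",(160,208),5,(110,170),.05),("puck",(617,420),5,(110,170),.03)]:print(n,g([p],k,o,z))
E
```

```text
mod [[ 0.431  -0.2674  0.04  ]
 [ 0.4436 -0.2321  0.04  ]
 [ 0.4893 -0.2521  0.04  ]
 [ 0.4784 -0.2866  0.04  ]] [ 0.46058052 -0.25956314  0.04      ]
0.037528772827019045 70.34747250912564
0.04992994555146152 -23.562078972237483
0.03625221116096453 -107.50506344071417
0.05121534653192601 157.9949403428794
fix [[0.47   0.0661 0.012 ]
 [0.5055 0.2725 0.012 ]
 [0.6329 0.25   0.012 ]
 [0.5962 0.0441 0.012 ]] [0.55115466 0.15817283 0.012     ]
0.2093841627619128 80.23480418738012
0.12938830614665586 -9.992308936556604
0.20922359497783657 -100.12761694633645
0.12806433991507718 170.07905392413033
knob [[0.56240685 0.22999676 0.095     ]]
conn top [[ 0.45891937 -0.25971469  0.05      ]]
yel [[ 0.34679205 -0.28135263  0.05      ]]
yel2 [[ 0.42109455 -0.36358939  0.05      ]]
puck [[ 0.52661002 -0.13015546  0.03      ]]
```

The close crop shows the chosen block grey with a single connector, at crop (358,274). I go over the fixture first to look at it with the wrist camera, at the orientation I will use for placing.

Emit:
{"api": "send_rows", "payload": {"steps": [[[-0.03,0.05,0.002],0.16],[[-0.06,0.1,0.005],0.33],[[-0.09,0.15,0.01],0.5],[[-0.12,0.2,0.015],0.67],[[-0.155,0.255,0.02],0.84],[[-0.185,0.31,0.025],1.01],[[-0.22,0.365,0.03],1.18],[[-0.25,0.42,0.03],1.345]]}}

```text
clock: 1.15
position: [0.5303, 0.1829, 0.2011]
ee_rot: [0.996, -0.092, -0.0, -0.0]
ft_force: [0.8, 1.7, 0.2]
grip_width: 0.998
```

```bash
cat > look.py <<'E'
import sys
from workcell import manip
from h import *
n=sys.argv[1]
o=manip.get_obs();p,d=manip.camera("wrist")
T=wristT(o,manip.camera_info("wrist"))
np.savez(f"pics/{n}.npz",T=T,d=d,pos=o["position"],q=o["ee_rot"])
cv2.imwrite(f"pics/{n}.png",p[:,:,::-1])
from scipy.spatial.transform import Rotation as R
M=R.from_quat(o["ee_rot"]).as_matrix()
print(o["clock"],o["position"].round(4),"yawx",np.degrees(np.arctan2(M[1,0],M[0,0])).round(2),"z",M[:,2].round(4),"q",o["joint_pos"].round(3),"v",abs(o["joint_velocities"]).max().round(3),"F",o["ft_force"].round(2),"tau",o["torque"].round(3),"w",o["grip_width"])
E
python3 look.py w1
```

```text
1.15 [0.5303 0.1829 0.2011] yawx -10.51 z [-4.e-04  1.e-04 -1.e+00] q [-0.733  0.211  0.368  1.695 -0.08   1.251 -0.531] v 0.529 F [0.84 1.66 0.23] tau [ 0.041 -0.021 -0.028] w 0.9975037073958648
```

View pics/w1.png

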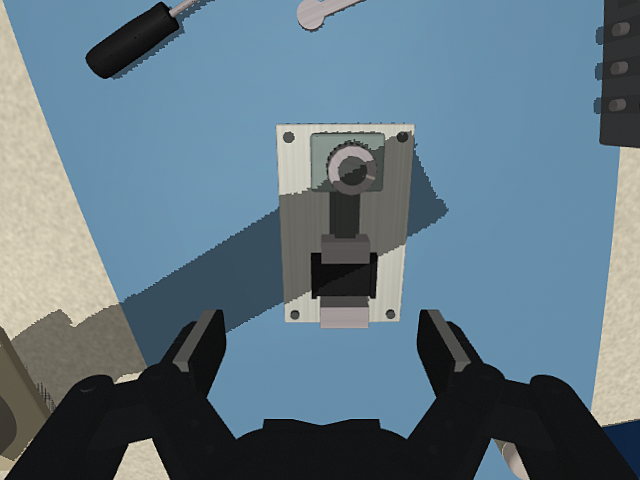

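```bash
python3 - <<'E'
from h import *
crop("pics/w1.png","pics/w1c.png",265,115,425,335,2.7*1)
z=np.load("pics/w1.npz");from workcell import manip
i=manip.camera_info("wrist");print(world(i,z["T"],[(317,276),(372,276)],.02),world(i,z["T"],[(351,173)],.095))
E
```

```text
[[0.51324473 0.12001035 0.02      ]
 [0.56943851 0.10955816 0.02      ]] [[0.5597989  0.22934865 0.095     ]]
```

View pics/w1c.png

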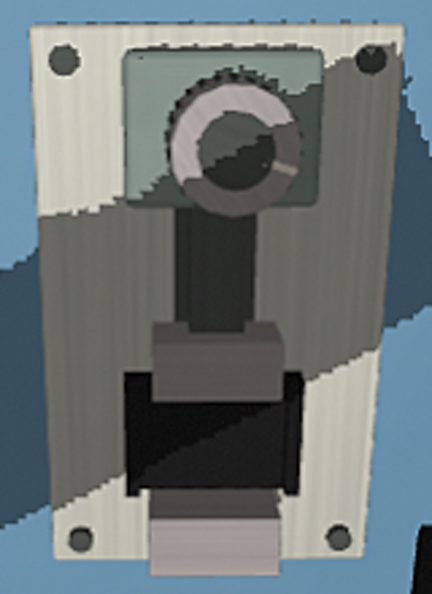

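Knob top is at (351,173), the dark pad spans (317..372, 276), and the jaws are above and below it. I move centred over the nest and lower for a precise, still look.

Emit:
{"api": "send_rows", "payload": {"steps": [[[0.008,0.025,0.018],0],[[0.016,0.05,0.035],-0.005],[[0.023,0.068,0.05],-0.01],[[0.023,0.068,0.05],-0.01],[[0.023,0.068,0.05],-0.01],[[0.023,0.068,0.05],-0.01],[[0.023,0.068,0.05],-0.01],[[0.023,0.068,0.05],-0.01]]}}

```text
clock: 2.2
position: [0.5403, 0.1141, 0.1515]
ee_rot: [0.996, -0.084, 0.0, -0.0]
ft_force: [0.4, -0.7, 0.4]
grip_width: 1.001
```

```bash
python3 look.py w2; python3 -c "
from h import *
crop('pics/w2.png','pics/w2c.png',240,90,400,340,2.4)
crop('pics/w2.png','pics/w2d.png',270,180,390,300,5)"
```

```text
2.2 [0.5403 0.1141 0.1515] yawx -9.6 z [ 2.e-04  3.e-04 -1.e+00] q [-0.642  0.237  0.404  1.779 -0.102  1.146 -0.374] v 0.005 F [ 0.41 -0.65  0.37] tau [-0.057  0.031  0.009] w 1.0014925953975509
```

View pics/w2.png

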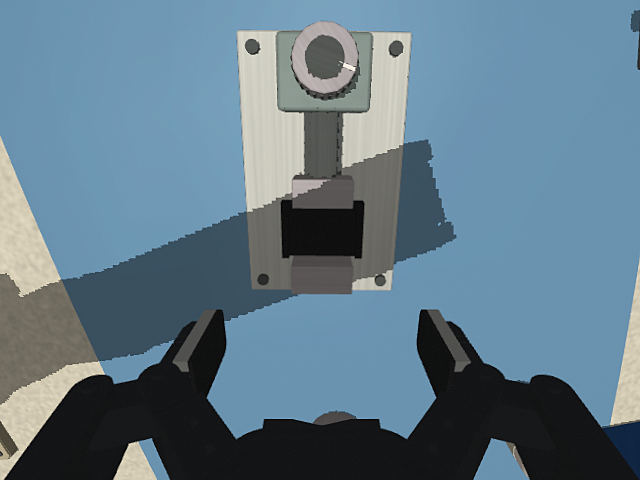

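View pics/w2d.png

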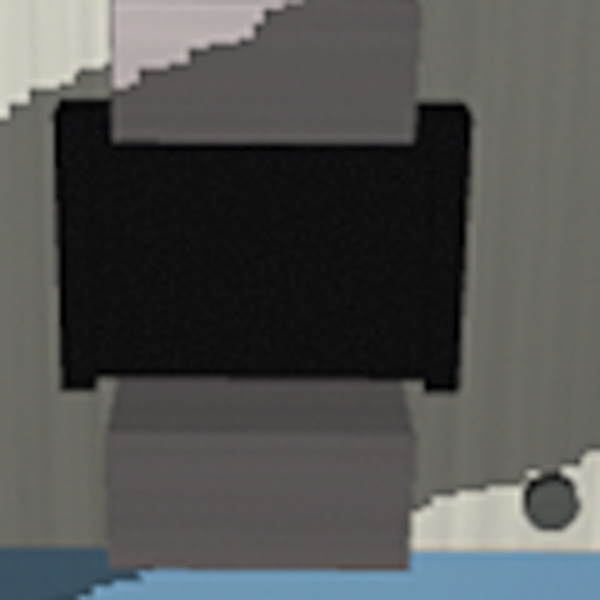

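```bash
python3 - <<'E'
from h import *
from workcell import manip
z=np.load("pics/w2.npz");i=manip.camera_info("wrist");T=z["T"]
g=lambda pts,h:world(i,T,np.array(pts)/5+np.array([270,180])-.4,h)
L=g([(57,102),(470,105),(458,390),(64,390)],.024);print("lips",L.round(4),L.mean(0))
for a in range(4):
    e=L[(a+1)%4]-L[a];print(np.linalg.norm(e[:2]),np.degrees(np.arctan2(e[1],e[0])))
print("mov jaw edge",g([(112,143),(415,145)],.042))
print("fix jaw edge",g([(108,432),(415,432)],.042), "foot",g([(118,377),(405,380)],.018))
# fixture frame of points
th=np.radians(-10);X=np.array([np.cos(th),np.sin(th)]);Y=np.array([-X[1],X[0]]);c=L.mean(0)[:2]
for n,p in (("mov",g([(112,143),(415,145)],.042)),("fix",g([(108,432),(415,432)],.042)),("foot",g([(118,377),(405,380)],.018))):
    print(n,[( ((q[:2]-c)@X*1e3).round(1),((q[:2]-c)@Y*1e3).round(1)) for q in p])
P=world(i,T,np.array([(238,31),(409,31),(392,290),(252,290)])-0.,.012);print("plate",P,P.mean(0))
for a in range(4):
    e=P[(a+1)%4]-P[a];print(np.linalg.norm(e[:2]),np.degrees(np.arctan2(e[1],e[0])))
print("knob",world(i,T,[(325,60)],.095))
E
```

```text
lips [[0.5121 0.146  0.024 ]
 [0.5775 0.1345 0.024 ]
 [0.5692 0.0859 0.024 ]
 [0.5032 0.0971 0.024 ]] [0.54048526 0.11586498 0.024     ]
0.06632950213993932 -10.02279088235493
0.0492287909680534 -99.66409726645888
0.0669750360212921 170.39662350491326
0.0497192223194781 79.59052239968426
mov jaw edge [[0.52181223 0.14187818 0.042     ]
 [0.56686678 0.13394391 0.042     ]]
fix jaw edge [[0.51199097 0.09554899 0.042     ]
 [0.56042314 0.08735388 0.042     ]] foot [[0.5117636  0.0956728  0.018     ]
 [0.56071145 0.08682517 0.018     ]]
mov [(np.float64(-22.9), np.float64(22.4)), (np.float64(22.8), np.float64(22.4))]
fix [(np.float64(-24.5), np.float64(-25.0)), (np.float64(24.6), np.float64(-24.6))]
foot [(np.float64(-24.8), np.float64(-24.9)), (np.float64(25.0), np.float64(-25.1))]
plate [[0.50448799 0.27282612 0.012     ]
 [0.62805403 0.25197882 0.012     ]
 [0.59380348 0.04432789 0.012     ]
 [0.46670591 0.06583764 0.012     ]] [0.54826285 0.15874262 0.012     ]
0.12531231598651607 -9.576407509910604
0.2104566677335195 -99.36620041483468
0.1289048550417893 170.39438904599135
0.21040845276059617 79.65555385749244
knob [[0.56094039 0.22925936 0.095     ]]
```

Emit:
{"api": "send_rows", "payload": {"steps": [[[-0.002,0.05,-0.015],0.03],[[-0.005,0.105,-0.015],0.06],[[-0.007,0.16,-0.015],0.09],[[-0.01,0.215,-0.015],0.12],[[-0.012,0.27,-0.015],0.15],[[-0.014,0.325,-0.015],0.18],[[-0.0165,0.37,-0.015],0.208],[[-0.0165,0.382,-0.015],0.208]]}}

```text
clock: 3.25
position: [0.4589, -0.2631, 0.1666]
ee_rot: [0.982, -0.189, 0.0, 0.0]
ft_force: [-0.3, -0.1, 0.2]
grip_width: 0.996
```

```bash
python3 look.py w3; python3 -c "
from h import *
crop('pics/w3.png','pics/w3d.png',250,170,410,310,5)"
```

```text
3.25 [ 0.4589 -0.2631  0.1666] yawx -21.81 z [ 2.e-04 -8.e-04 -1.e+00] q [-0.2    0.189  0.711  1.832 -0.133  1.168  0.174] v 0.211 F [-0.33 -0.14  0.18] tau [ 0.073 -0.032 -0.024] w 0.9955943799096615
```

View pics/w3.png

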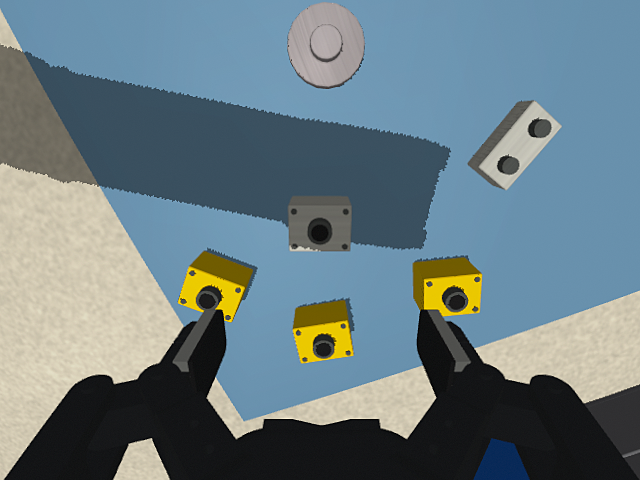

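View pics/w3d.png

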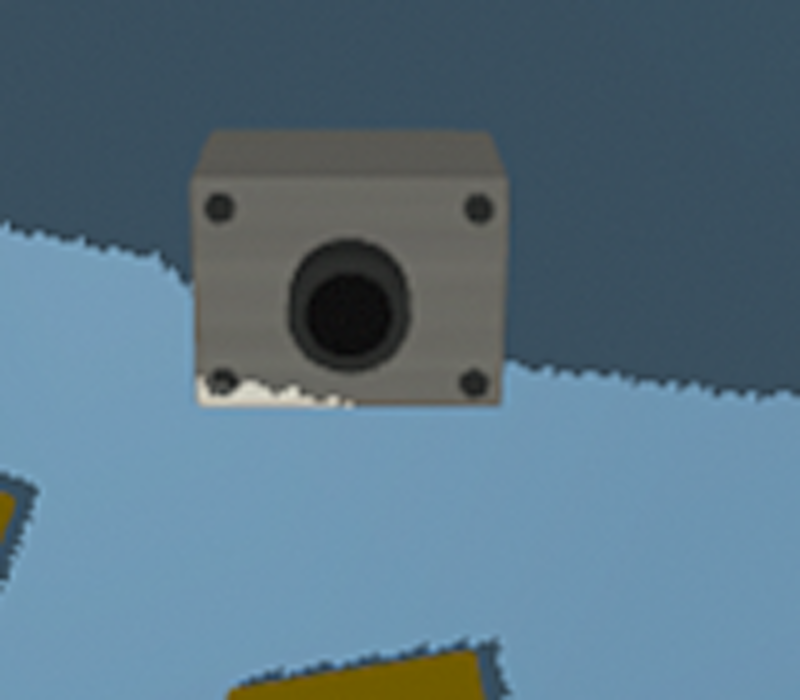

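The grey one-connector block is at wrist (320,225), nearly square to the tool. Two yellow blocks stand near the finger sides, at (215,287) and (450,288). I'll compute clearances.

```bash
python3 - <<'E'
from h import *
from workcell import manip
z=np.load("pics/w3.npz");i=manip.camera_info("wrist");T=z["T"]
g=lambda pts,h:world(i,T,np.array(pts)/5+np.array([250,170])-.4,h)
L=g([(190,178),(508,178),(501,405),(197,405)],.040);print(L.round(4),L.mean(0))
for a in range(4):
    e=L[(a+1)%4]-L[a];print(np.linalg.norm(e[:2]),np.degrees(np.arctan2(e[1],e[0])))
o=manip.get_obs();print(o["position"])
th=np.radians(-21.8);X=np.array([np.cos(th),np.sin(th)]);Y=np.array([X[1],-X[0]])
d=L.mean(0)[:2]-z["pos"][:2];print("tool shift",d@X,d@Y)
c=L.mean(0)[:2]
Q=world(i,T,[(178,299),(195,265),(208,250),(256,268),(250,290),(240,322),(415,315),(413,265),(470,256)],.04)
for q in Q: print(((q[:2]-c)@X).round(4),((q[:2]-c)@Y).round(4))
E
```

```text
[[ 0.4415 -0.2321  0.04  ]
 [ 0.4889 -0.2511  0.04  ]
 [ 0.4744 -0.2872  0.04  ]
 [ 0.4269 -0.2682  0.04  ]] [ 0.45791074 -0.25962849  0.04      ]
0.051105661819384134 -21.827175923234964
0.03896100572839048 -111.9084513698516
0.05110824708448638 158.17335573113294
0.03896148372041376 68.08774780055622
[ 0.45918041 -0.26291821  0.16648271]
tool shift -0.002243844876360372 -0.002877042825048193
-0.1265 0.0657
-0.1069 0.0327
-0.0941 0.0189
-0.0544 0.0354
-0.0611 0.0564
-0.0726 0.0891
0.0864 0.0819
0.0801 0.0327
0.1285 0.0245
```

Emit:
{"api": "send_rows", "payload": {"steps": [[[-0.0023,0.0007,0.02],0],[[-0.0023,0.0007,0.045],0],[[-0.0023,0.0007,0.067],0],[[-0.0023,0.0007,0.067],0],[[-0.0023,0.0007,0.067],0],[[-0.0023,0.0007,0.067],0],[[-0.0023,0.0007,0.067],0],[[-0.0023,0.0007,0.067],0]], "hand": 0.88}}

```text
clock: 4.3
position: [0.4579, -0.2599, 0.0996]
ee_rot: [0.982, -0.187, 0.0, -0.0]
ft_force: [0.4, 0.2, -0.5]
grip_width: 0.879
```

```bash
python3 look.py w4; python3 -c "
from h import *
crop('pics/w4.png','pics/w4d.png',220,140,420,300,4)"
```

```text
4.3 [ 0.4579 -0.2599  0.0996] yawx -21.54 z [ 5.e-04  1.e-04 -1.e+00] q [-0.172  0.273  0.689  1.906 -0.201  1.031  0.227] v 0.002 F [ 0.38  0.24 -0.47] tau [-0.036 -0.011 -0.027] w 0.8790437664535273
```

View pics/w4.png

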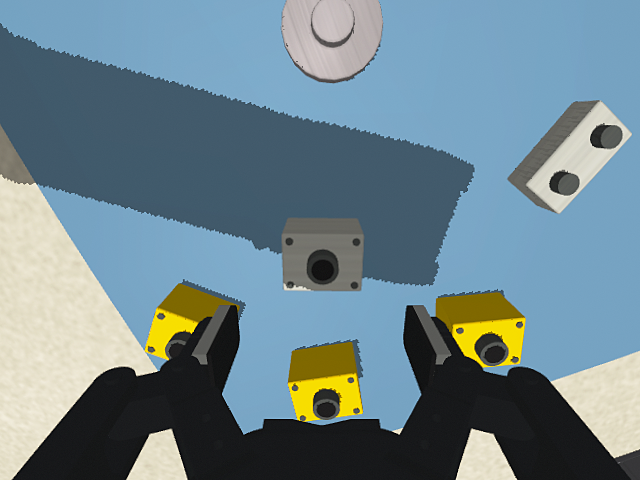

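View pics/w4d.png

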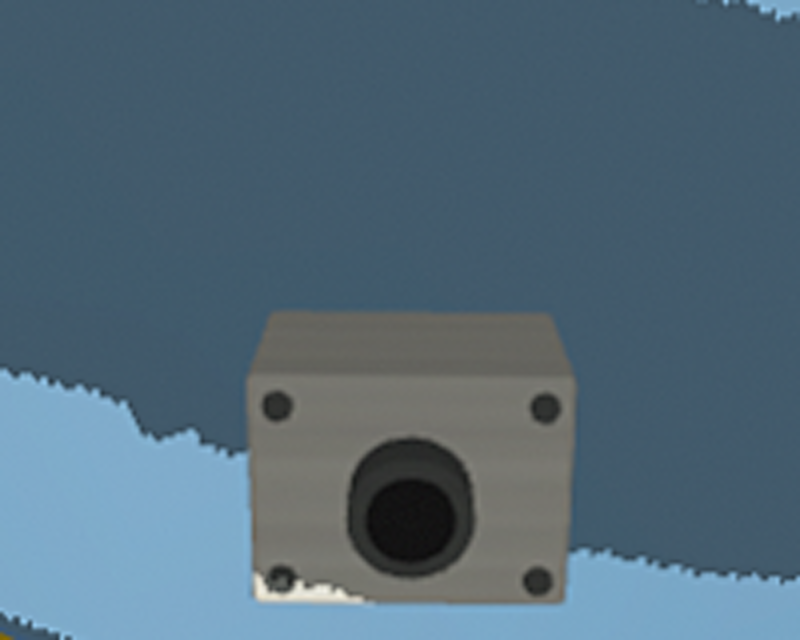

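```bash
python3 - <<'E'
from h import *
from workcell import manip
z=np.load("pics/w4.npz");i=manip.camera_info("wrist");T=z["T"]
g=lambda pts,h:world(i,T,np.array(pts)/4+np.array([220,140])-.4,h)
L=g([(247,376),(575,376),(566,603),(254,602)],.040);print(L.round(4),L.mean(0))
for a in range(4):
    e=L[(a+1)%4]-L[a];print(np.linalg.norm(e[:2]),np.degrees(np.arctan2(e[1],e[0])))
th=np.radians(-21.54);X=np.array([np.cos(th),np.sin(th)]);Y=np.array([X[1],-X[0]])
d=L.mean(0)[:2]-z["pos"][:2];print("tool shift",d@X,d@Y)
Q=world(i,T,[(245,303),(182,281)],.0)
Q2=world(i,T,[(437,297),(519,292)],.0)
Q3=world(i,T,[(442,330)],.02)
for q in np.r_[Q,Q2,Q3]: print(((q[:2]-z["pos"][:2])@X).round(4),((q[:2]-z["pos"][:2])@Y).round(4))
E
```

```text
[[ 0.4415 -0.232   0.04  ]
 [ 0.4888 -0.2507  0.04  ]
 [ 0.4745 -0.2872  0.04  ]
 [ 0.4268 -0.2682  0.04  ]] [ 0.45792351 -0.25954109  0.04      ]
0.05086486992884186 -21.55489193181564
0.03921812709661691 -111.35109633651146
0.05136067152499237 158.23277663924
0.03902916605260515 67.92255143079444
tool shift -0.0001576191317288379 -0.00034690347272265965
-0.0619 0.0512
-0.1104 0.0319
0.0918 0.046
0.1584 0.0421
0.0913 0.0636
```

Emit:
{"api": "send_rows", "payload": {"steps": [[[-0.0001,-0.0003,0.022],0],[[-0.0001,-0.0003,0.045],0],[[-0.0001,-0.0003,0.065],0],[[-0.0001,-0.0003,0.08],0],[[-0.0001,-0.0003,0.0885],0],[[-0.0001,-0.0003,0.0885],0],[[-0.0001,-0.0003,0.0885],0],[[-0.0001,-0.0003,0.0885],0]]}}

```text
clock: 5.35
position: [0.4582, -0.2597, 0.0114]
ee_rot: [0.982, -0.187, 0.0, -0.0]
ft_force: [-0.4, 0.3, -0.3]
grip_width: 0.878
```

Emit:
{"api": "send_rows", "payload": {"steps": [[[0,0,0],0],[[0,0,0],0],[[0,0,0],0],[[0,0,0],0],[[0,0,0],0],[[0,0,0],0],[[0,0,0],0],[[0,0,0],0]], "hand": 0.3, "force": 40}}

```text
clock: 6.35
position: [0.4582, -0.2597, 0.0113]
ee_rot: [0.982, -0.187, 0.0, -0.0]
ft_force: [-1.2, 1.0, 4.6]
grip_width: 0.602
```

```bash
python3 look.py w5
```

```text
6.35 [ 0.4582 -0.2597  0.0113] yawx -21.54 z [ 8.e-04  1.e-04 -1.e+00] q [-0.108  0.416  0.629  1.964 -0.32   0.86   0.317] v 0.001 F [-1.19  0.99  4.6 ] tau [ 0.155  0.224 -0.011] w 0.6021332041134688
```

View pics/w5.png

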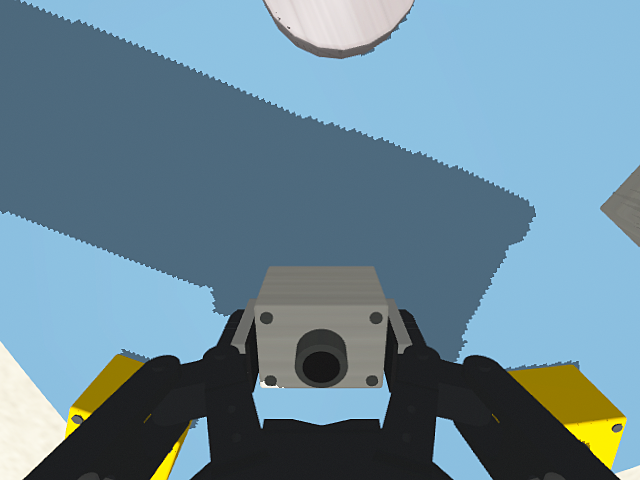

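Gripped at 0.602, which is about 51 mm and matches the 52 mm side. The picture shows the block between the pads at (320,345). Next I lift and carry.

Emit:
{"api": "send_rows", "payload": {"steps": [[[0,0,-0.035],0],[[0,-0.01,-0.075],0],[[-0.008,-0.055,-0.095],-0.03],[[-0.018,-0.11,-0.1],-0.06],[[-0.027,-0.165,-0.1],-0.1],[[-0.036,-0.22,-0.1],-0.13],[[-0.045,-0.275,-0.1],-0.17],[[-0.053,-0.33,-0.1],-0.205]]}}

```text
clock: 7.4
position: [0.5296, 0.0686, 0.1108]
ee_rot: [0.996, -0.085, -0.0, -0.0]
ft_force: [0.3, -1.0, -1.7]
grip_width: 0.602
```

```bash
python3 - <<'E'
from workcell import manip
import numpy as np
o=manip.get_obs();print(o)
E
```

```text
{'clock': 7.4, 'joint_pos': array([-0.63278877,  0.248222  ,  0.47686204,  1.86892249, -0.13036092,
        1.05483816, -0.27378861]), 'joint_velocities': array([-0.43628283,  0.29583722, -0.30556556, -0.36312657, -0.07837439,
        0.06371294, -0.45818344]), 'tau': array([  2.37987734, -50.02149224,   5.2805686 , -32.4527657 ,
         0.08409928,   0.14266716,   0.91231836]), 'position': array([0.52962057, 0.06861788, 0.11082147]), 'ee_rot': array([ 9.96395016e-01, -8.48348331e-02, -3.02917717e-05, -1.50066444e-04]), 'ft_force': array([ 0.33165608, -0.9943549 , -1.74933222]), 'torque': array([-0.03113188, -0.10160904,  0.04741209]), 'grip_width': 0.6024065564955998}
```

Emit:
{"api": "send_rows", "payload": {"steps": [[[0.0006,-0.016,0],0],[[0.0012,-0.032,0.005],0],[[0.0019,-0.0488,0.018],0],[[0.0019,-0.0488,0.032],0],[[0.0019,-0.0488,0.044],0],[[0.0019,-0.0488,0.044],0],[[0.0019,-0.0488,0.044],0],[[0.0019,-0.0488,0.044],0]]}}

```text
clock: 8.4
position: [0.5403, 0.1144, 0.0674]
ee_rot: [0.996, -0.086, 0.0, -0.0]
ft_force: [0.5, -0.2, -1.5]
grip_width: 0.599
```

```bash
python3 look.py w6; python3 - <<'E'
from workcell import manip
from h import *
for n in("scene","side"):
    p,d=manip.camera(n);cv2.imwrite(f"pics/{n}6.png",p[:,:,::-1])
crop("pics/side6.png","pics/side6c.png",270,180,390,280,6)
crop("pics/w6.png","pics/w6c.png",220,150,420,400,2.4)
E
```

```text
8.4 [0.5403 0.1144 0.0674] yawx -9.82 z [ 9.e-04  4.e-04 -1.e+00] q [-0.665  0.343  0.439  1.857 -0.173  0.978 -0.322] v 0.002 F [ 0.55 -0.15 -1.5 ] tau [ 0.022 -0.019  0.015] w 0.5994257750005414
```

View pics/w6.png

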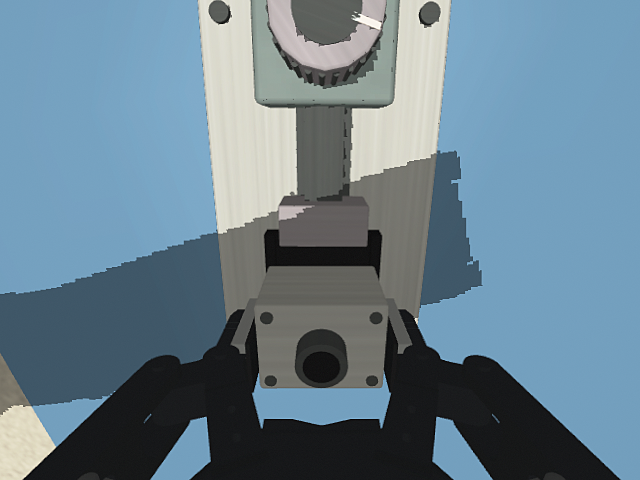

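View pics/side6c.png

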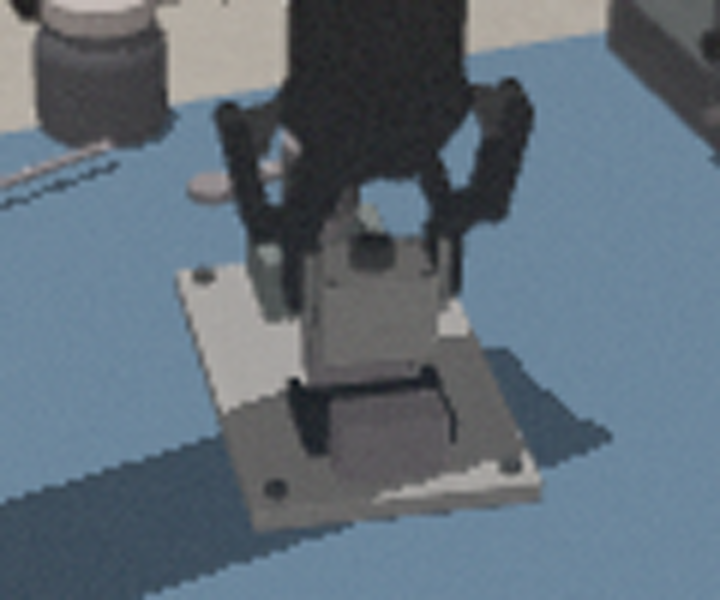

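```bash
python3 - <<'E'
from h import *
crop("pics/w6.png","pics/w6d.png",245,180,405,300,5)
E
```

```text
(no output)
```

View pics/w6d.png

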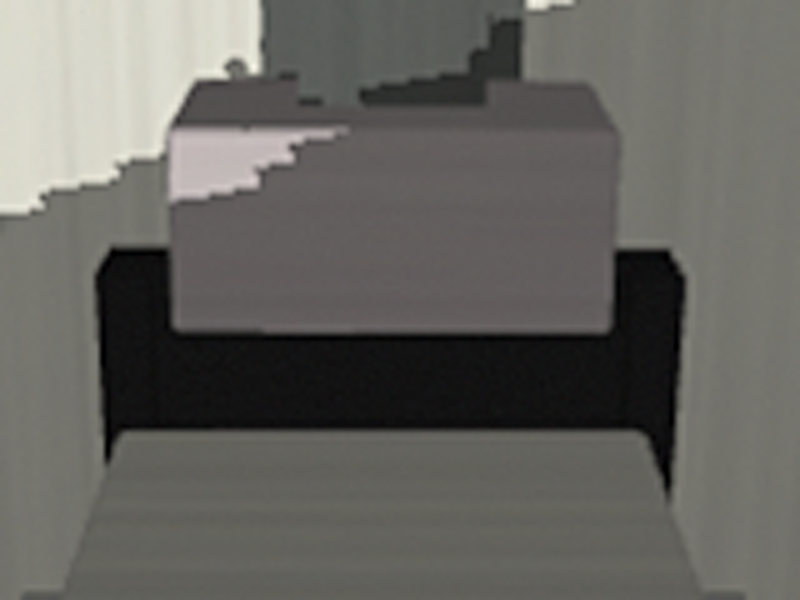

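```bash
python3 - <<'E'
from h import *
from workcell import manip
z=np.load("pics/w6.npz");i=manip.camera_info("wrist");T=z["T"]
th=np.radians(-9.82);X=np.array([np.cos(th),np.sin(th)]);Y=np.array([X[1],-X[0]])
def g(pts,h):
    w=world(i,T,np.array(pts)/5+np.array([245,180])-.4,h); 
    d=w[:,:2]-z["pos"][:2]; return np.c_[d@X,d@Y].round(4)
print("lip top +y",g([(97,275),(684,277)],.024),"lip bottom",g([(112,248),(670,248)],.012))
print("lip sides",g([(107,455),(670,495)],.024))
print("jaw top edge",g([(172,330),(612,330)],.042),"back",g([(170,130),(617,130)],.042))
print("module low",g([(118,431),(651,431)],.056),"module top",g([(57,603),(706,603)],.096))
E
```

```text
lip top +y [[-0.0335 -0.0247]
 [ 0.0336 -0.0244]] lip bottom [[-0.0336 -0.0243]
 [ 0.0339 -0.0242]]
lip sides [[-0.0336 -0.0023]
 [ 0.0335  0.003 ]]
jaw top edge [[-0.0229 -0.0245]
 [ 0.023  -0.0245]] back [[-0.0222 -0.0458]
 [ 0.0226 -0.0458]]
module low [[-0.0267 -0.019 ]
 [ 0.0253 -0.019 ]] module top [[-0.0254 -0.0221]
 [ 0.0233 -0.022 ]]
```

Emit:
{"api": "send_rows", "payload": {"steps": [[[0.0005,0,0.01],0],[[0.0005,0,0.02],0],[[0.0005,0,0.028],0],[[0.0005,0,0.033],0],[[0.0005,0,0.0352],0],[[0.0005,0,0.0365],0],[[0.0005,0,0.0365],0],[[0.0005,0,0.0365],0]]}}

```text
clock: 9.55
position: [0.5405, 0.1146, 0.0306]
ee_rot: [0.996, -0.085, 0.0, -0.0]
ft_force: [-0.7, 0.5, -2.5]
grip_width: 0.602
```

Emit:
{"api": "send_rows", "payload": {"steps": [[[0,0,0.0003],0],[[0,0,0.0006],0],[[0,0,0.0009],0],[[0,0,0.0012],0],[[0,0,0.0014],0],[[0,0,0.0014],0],[[0,0,0.0014],0],[[0,0,0.0014],0]]}}

```text
clock: 10.55
position: [0.5404, 0.1145, 0.0294]
ee_rot: [0.996, -0.085, -0.0, -0.0]
ft_force: [-3.4, 0.6, 5.4]
grip_width: 0.603
```

```bash
python3 look.py w7; python3 - <<'E'
from h import *
crop("pics/w7.png","pics/w7d.png",230,180,410,330,4)
E
```

```text
10.55 [0.5404 0.1145 0.0294] yawx -9.8 z [ 0.e+00  4.e-04 -1.e+00] q [-0.648  0.4    0.423  1.879 -0.205  0.905 -0.299] v 0.002 F [-3.39  0.64  5.38] tau [-0.12   0.596  0.006] w 0.6033242797116881
```

View pics/w7d.png

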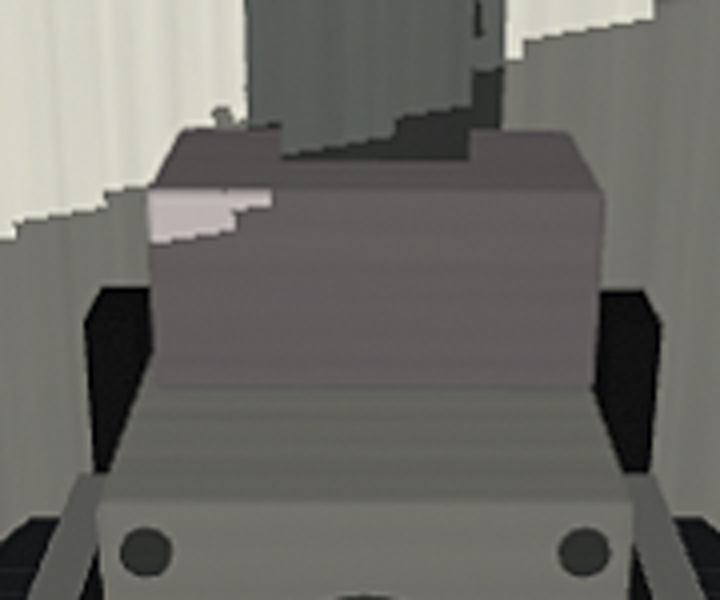

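Underside is at 0.018 with about 8 N of contact and the block sits between the lips. Now I release it.

Emit:
{"api": "send_rows", "payload": {"steps": [[[0,0,0],0],[[0,0,0],0],[[0,0,0],0],[[0,0,0],0],[[0,0,0],0],[[0,0,0],0],[[0,0,-0.015],0],[[0,0,-0.04],0]], "hand": 0.88}}

```text
clock: 11.6
position: [0.54, 0.1143, 0.0697]
ee_rot: [0.996, -0.085, -0.0, 0.0]
ft_force: [1.1, 0.3, -0.2]
grip_width: 0.882
```

```bash
python3 look.py w8; python3 - <<'E'
from h import *
crop("pics/w8.png","pics/w8d.png",210,150,430,315,3.6)
E
```

```text
11.6 [0.54   0.1143 0.0697] yawx -9.81 z [-1.e-03 -5.e-04 -1.e+00] q [-0.666  0.341  0.441  1.855 -0.172  0.985 -0.323] v 0.397 F [ 1.06  0.29 -0.16] tau [-0.041  0.002 -0.007] w 0.8821618872067714
```

View pics/w8.png

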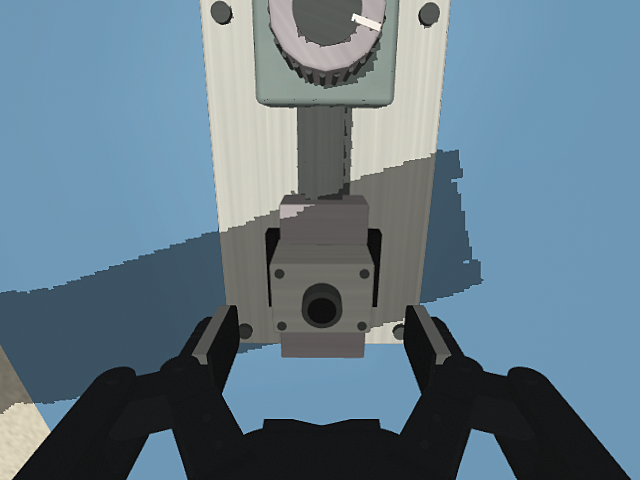

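The module stands between the lips and between the jaws, with its top centred at wrist (322,290). Next I go over the knob while pre-turning the wrist counter-clockwise (q7 up) for a long clockwise stroke.

Emit:
{"api": "send_rows", "payload": {"steps": [[[0,0,-0.04],-0.18],[[0,-0.015,-0.065],-0.36],[[0,-0.045,-0.07],-0.54],[[0,-0.075,-0.07],-0.72],[[0.0005,-0.1,-0.07],-0.9],[[0.0005,-0.1168,-0.07],-1.08],[[0.0005,-0.1168,-0.07],-1.25],[[0.0005,-0.1168,-0.07],-1.4]], "hand": 0.75}}

```text
clock: 12.65
position: [0.561, 0.2296, 0.14]
ee_rot: [0.815, 0.579, 0.0, 0.0]
ft_force: [0.2, -0.2, 0.3]
grip_width: 0.754
```

```bash
python3 look.py w9
```

```text
12.65 [0.561  0.2296 0.14  ] yawx 70.73 z [ 1.e-03  1.e-04 -1.e+00] q [-0.621  0.354  0.194  1.639 -0.073  1.155  0.825] v 1.13 F [ 0.23 -0.23  0.26] tau [ 0.011 -0.025 -0.03 ] w 0.7544044487435789
```

View pics/w9.png

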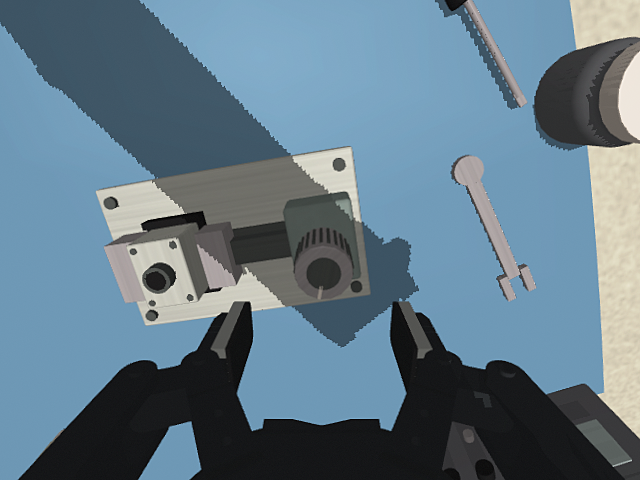

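```bash
python3 - <<'E'
from h import *
from workcell import manip
crop("pics/w9.png","pics/w9d.png",270,190,370,310,5)
z=np.load("pics/w9.npz");i=manip.camera_info("wrist");print(world(i,z["T"],[(324,272)],.095), world(i,z["T"],[(320,293)],.095))
i=manip.camera_info("scene");print("jar",world(i,i["pose"],[(485,246)],.08))
E
```

```text
[[0.55992049 0.2316238  0.095     ]] [[0.5723872  0.22471323 0.095     ]]
jar [[0.52498568 0.45198372 0.08      ]]
```

View pics/w9d.png

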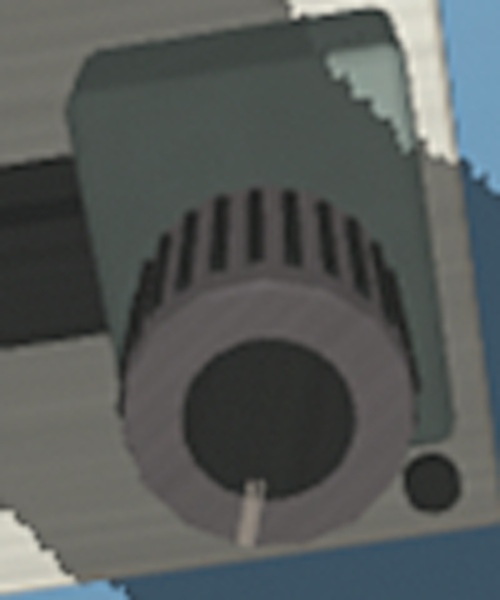

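Emit:
{"api": "send_rows", "payload": {"steps": [[[0.0006,-0.0008,0.0],-0.17],[[0.0006,-0.0008,0.01],-0.34],[[0.0006,-0.0008,0.025],-0.51],[[0.0006,-0.0008,0.04],-0.68],[[0.0006,-0.0008,0.055],-0.85],[[0.0006,-0.0008,0.07],-1.02],[[0.0006,-0.0008,0.0797],-1.19],[[0.0006,-0.0008,0.0797],-1.35]]}}

```text
clock: 13.7
position: [0.56, 0.2299, 0.0591]
ee_rot: [0.276, 0.961, -0.0, -0.0]
ft_force: [-0.6, -0.2, 0.0]
grip_width: 0.752
```

```bash
python3 look.py w10
```

```text
13.7 [0.56   0.2299 0.0591] yawx 147.91 z [-5.e-04 -7.e-04 -1.e+00] q [-0.437  0.438 -0.035  1.697  0.018  1.008  2.103] v 1.184 F [-0.58 -0.16  0.  ] tau [0.044 0.01  0.031] w 0.7515470385696099
```

View pics/w10.png

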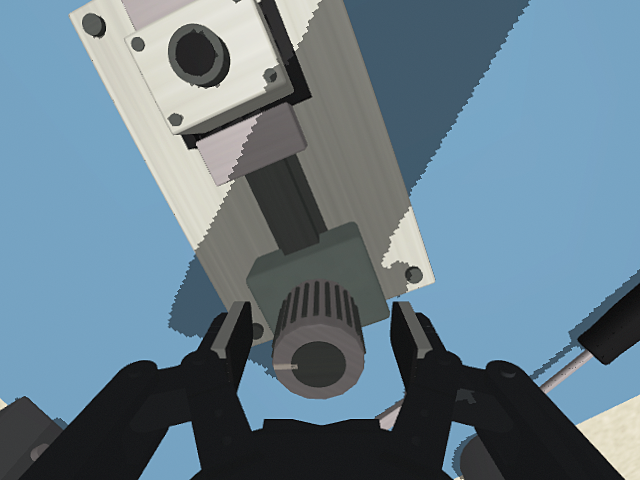

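Emit:
{"api": "send_rows", "payload": {"steps": [[[0,0,0],0],[[0,0,0],0],[[0,0,0],0],[[0,0,0],0],[[0,0,0],0],[[0,0,0],0.05],[[0,0,0],0.15],[[0,0,0],0.3]], "hand": 0.2, "force": 80}}

```text
clock: 14.75
position: [0.5611, 0.23, 0.0604]
ee_rot: [0.421, 0.907, 0.0, 0.001]
ft_force: [-0.3, -2.2, 5.5]
grip_width: 0.398
```

```bash
python3 look.py w11
```

```text
14.75 [0.5611 0.23   0.0604] yawx 130.14 z [ 1.8e-03  3.0e-04 -1.0e+00] q [-0.482  0.436  0.022  1.698 -0.01   1.006  1.814] v 1.13 F [-0.3  -2.19  5.49] tau [-0.385  0.135  0.055] w 0.3980141552206407
```

View pics/w11.png

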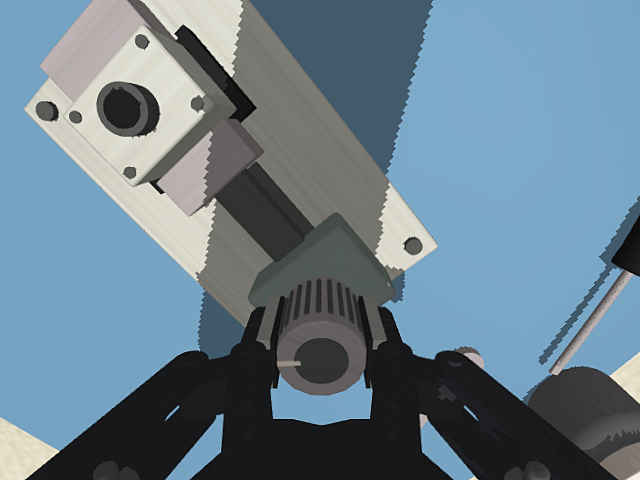

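Emit:
{"api": "send_rows", "payload": {"steps": [[[0,0,0],0.17],[[0,0,0],0.34],[[0,0,0],0.51],[[0,0,0],0.68],[[0,0,0],0.85],[[0,0,0],1.02],[[0,0,0],1.19],[[0,0,0],1.36]]}}

```text
clock: 15.8
position: [0.5611, 0.2314, 0.0605]
ee_rot: [0.898, 0.44, 0.002, -0.0]
ft_force: [2.2, 0.6, 3.2]
grip_width: 0.397
```

```bash
python3 look.py w12
```

```text
15.8 [0.5611 0.2314 0.0605] yawx 52.23 z [ 0.0025  0.0017 -1.    ] q [-0.684  0.445  0.272  1.709 -0.138  1.003  0.548] v 1.25 F [2.2  0.63 3.23] tau [ 0.307 -0.423  0.298] w 0.3973703050464263
```

View pics/w12.png

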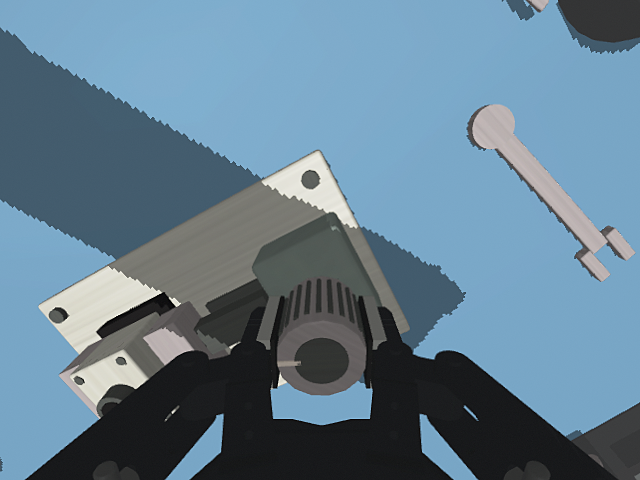

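```bash
python3 - <<'E'
from workcell import manip
from h import *
o=manip.get_obs();print(o["clock"],o["torque"],o["ft_force"])
for n in("scene","side"):
    p,d=manip.camera(n);cv2.imwrite(f"pics/{n}12.png",p[:,:,::-1])
crop("pics/w12.png","pics/w12c.png",60,260,260,420,4)
a=[cv2.resize(cv2.imread(f"pics/{n}.png")[y:y+70,x:x+95],None,fx=8,fy=4*1.0) if 0 else cv2.resize(cv2.imread(f"pics/{n}.png")[y:y+75,x:x+100],None,fx=4,fy=4,interpolation=2) for n,x,y in(("scene0",305,230),("scene12",305,230),("side0",290,195),("side12",290,195))]
cv2.imwrite("pics/cmp12.png",np.vstack([np.hstack(a[:2]),np.hstack(a[2:])]))
o=manip.get_obs();print(o["clock"],o["torque"],o["ft_force"])
E
```

```text
15.85 [ 0.37853938 -0.24426227  0.17093034] [1.23378977 1.32118457 6.79162516]
15.95 [ 0.3550289  -0.28752344 -0.00323731] [0.45565364 1.20239157 5.73527694]
```

View pics/w12c.png

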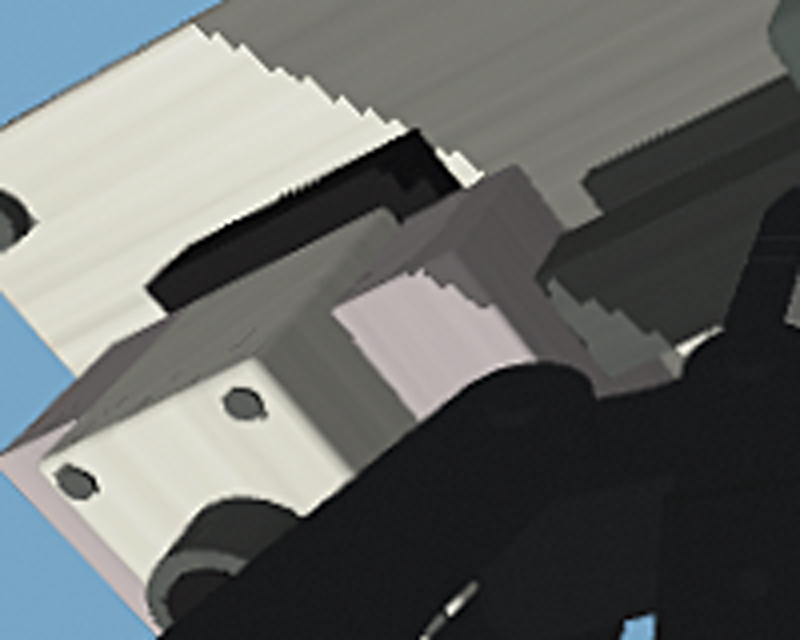

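View pics/cmp12.png

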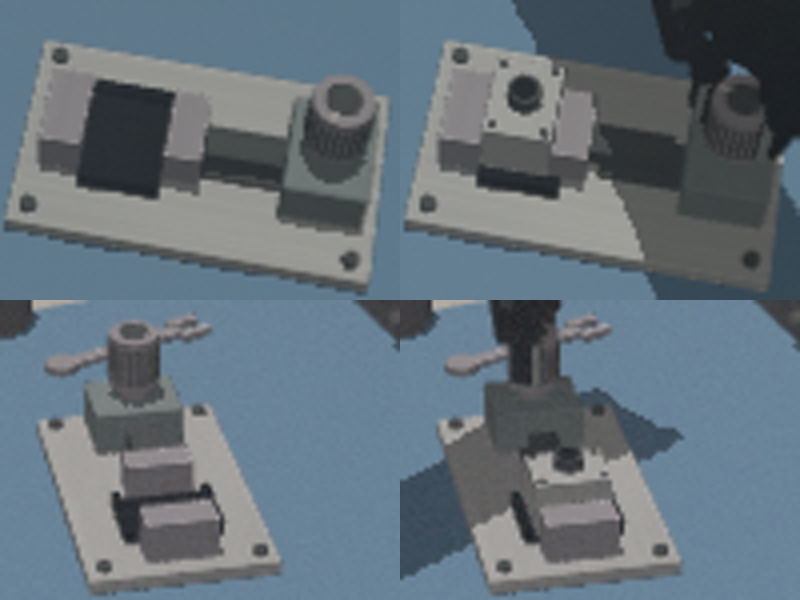

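```bash
python3 - <<'E'
from h import *
crop("pics/w10.png","pics/w10c.png",110,20,330,200,3.6)
crop("pics/w11.png","pics/w11c.png",40,40,280,230,3.3)
crop("pics/w9.png","pics/w9c.png",90,170,260,320,4)
E
```

```text
(no output)
```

View pics/w10c.png

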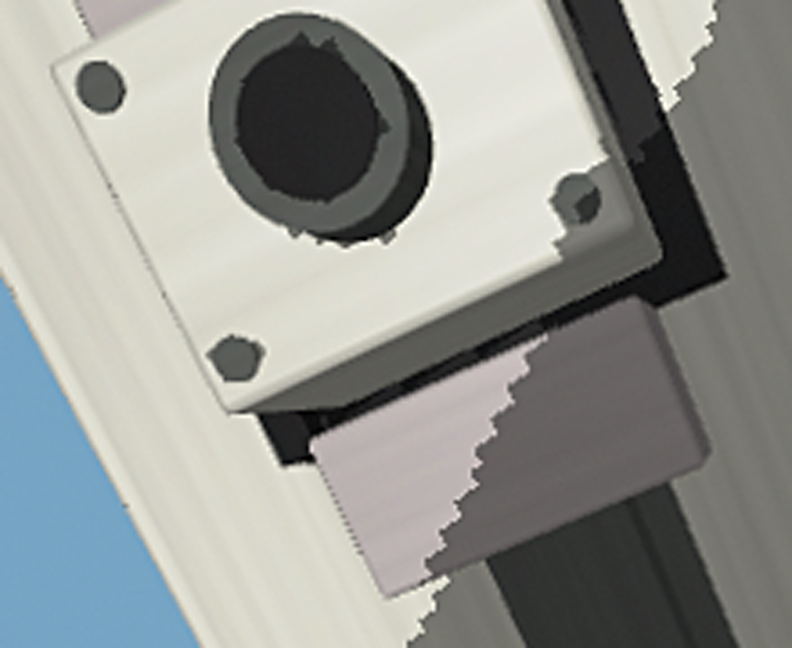

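View pics/w11c.png

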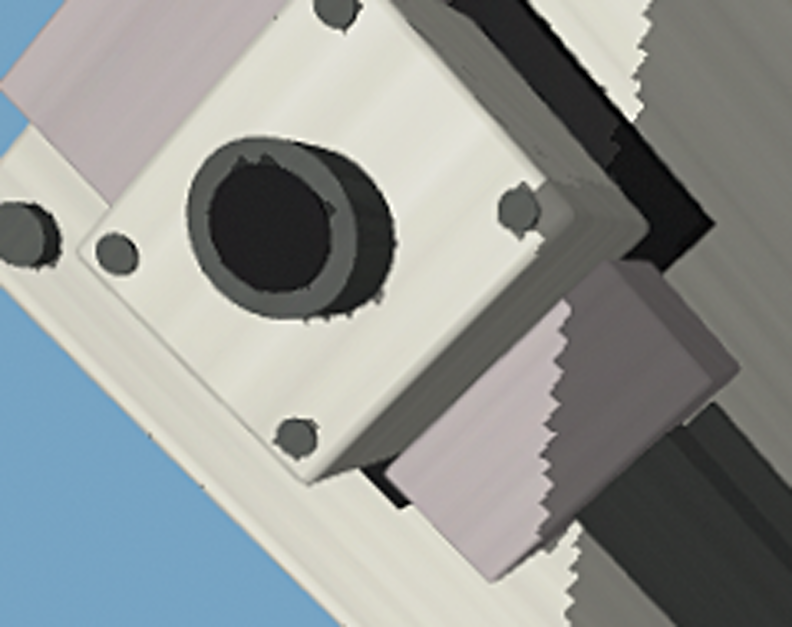

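```bash
python3 - <<'E'
from h import *
from workcell import manip
i=manip.camera_info("wrist")
th=np.radians(-9.8);X=np.array([np.cos(th),np.sin(th)]);Y=np.array([-X[1],X[0]]);c=np.array([.5405,.1155])
def nest(n,pts,h):
    T=np.load(f"pics/{n}.npz")["T"];w=world(i,T,pts,h)[:,:2]-c
    return (np.c_[w@X,w@Y]*1e3).round(1).tolist()
def cr(pts,k,o):return np.array(pts)/k+np.array(o)-.4
a=cr([(312,440),(388,596),(635,300),(705,458)],3.6,(110,20))
print("w10 jaw",nest("w10",a,.042),"holes",nest("w10",[(94,25),(414,275)],.014))
a=cr([(388,470),(495,578),(610,262),(715,382)],3.3,(40,40))
print("w11 jaw",nest("w11",a,.042),"holes",nest("w11",[(47,111),(413,245)],.014))
a=cr([(333,312),(450,250),(530,365)],4,(60,260))
print("w12 jaw",nest("w12",a,.042),"holes",nest("w12",[(57,315),(310,179)],.014))
print("w2 holes",nest("w2",[(253,47),(396,48),(263,280),(380,280)],.014),"jaw",nest("w2",[(292.4,180),(352.6,180),(292,208.3),(352.6,208.5)],.042))
# module top corners
print("w10 mod",nest("w10",cr([(55,68),(228,410),(650,265)],3.6,(110,20)),.058))
print("w11 mod",nest("w11",cr([(78,250),(308,482),(572,215)],3.3,(40,40)),.058))
print("w12 mod",nest("w12",cr([(42,464),(255,360)],4,(60,260)),.058))
E
```

```text
w10 jaw [[21.7, 23.0], [21.9, 44.2], [-22.5, 23.7], [-23.1, 44.1]] holes [[52.1, -49.8], [-52.5, 138.5]]
w11 jaw [[21.4, 21.0], [21.2, 42.1], [-23.2, 21.9], [-23.1, 42.8]] holes [[52.1, -49.8], [-52.7, 137.7]]
w12 jaw [[-22.7, 16.2], [-23.2, 37.3], [-2.6, 36.1]] holes [[-53.8, -49.4], [-52.5, 138.5]]
w2 holes [[-51.4, 137.7], [53.8, 137.5], [-53.2, -50.3], [52.5, -50.0]] jaw [[-22.1, 44.1], [22.1, 44.2], [-22.9, 22.7], [22.8, 22.7]]
w10 mod [[23.4, -20.1], [23.4, 17.9], [-26.6, 22.5]]
w11 mod [[23.2, -20.3], [23.1, 18.1], [-26.6, 18.0]]
w12 mod [[-27.1, -21.7], [-26.9, 16.4]]
```

```bash
python3 look.py w13; python3 - <<'E'
from h import *
crop("pics/w13.png","pics/w13c.png",60,260,260,420,4)
E
```

```text
15.95 [0.561  0.2314 0.0604] yawx 52.67 z [ 0.0024  0.0014 -1.    ] q [-0.684  0.445  0.272  1.709 -0.138  1.003  0.556] v 0.04 F [0.46 1.2  5.74] tau [ 0.355 -0.288 -0.003] w 0.3958085426453745
```

View pics/w13c.png

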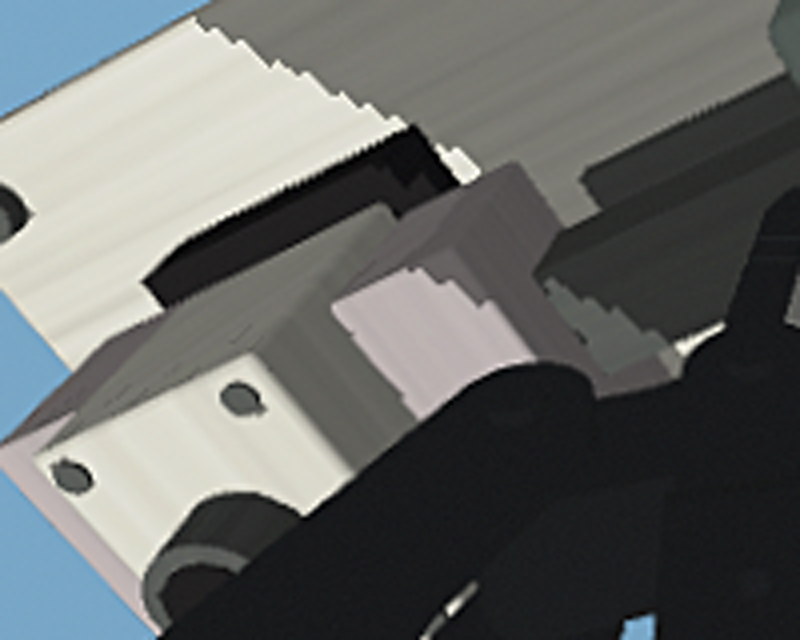

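Jaw is at about nest y +16 and the torque peaked at 0.3 N·m, so it is at or near grip. I go on slowly, reading the torque after each step to find the click phase.

Emit:
{"api": "send_rows", "payload": {"steps": [[[0,0,0],0.02],[[0,0,0],0.04],[[0,0,0],0.06],[[0,0,0],0.08],[[0,0,0],0.1],[[0,0,0],0.12],[[0,0,0],0.14],[[0,0,0],0.16]]}}

```text
clock: 17.0
position: [0.5612, 0.2315, 0.0604]
ee_rot: [0.929, 0.371, 0.002, -0.0]
ft_force: [1.9, 2.3, 6.4]
grip_width: 0.397
```

```bash
cat > t.py <<'E'
from workcell import manip
import numpy as np
o=manip.get_obs();x,y,z,w=o["ee_rot"]
print(o["clock"],"tz",o["torque"].round(3),"F",o["ft_force"].round(1),"yaw",np.degrees(2*np.arctan2(y,x)).round(2),"q7",o["joint_pos"][6].round(3),"tau7",o["tau"][6].round(3),"w",o["grip_width"])
E
python3 t.py
```

```text
17.0 tz [ 0.534 -0.456  0.293] F [1.9 2.3 6.4] yaw 43.55 q7 0.409 tau7 0.035 w 0.3970031572183265
```

Emit:
{"api": "send_rows", "payload": {"steps": [[[0,0,0],0.015],[[0,0,0],0.03],[[0,0,0],0.045],[[0,0,0],0.06],[[0,0,0],0.075],[[0,0,0],0.09],[[0,0,0],0.105],[[0,0,0],0.12]]}}

```text
clock: 18.0
position: [0.5612, 0.2315, 0.0604]
ee_rot: [0.949, 0.315, 0.002, -0.001]
ft_force: [2.1, 2.0, 5.5]
grip_width: 0.399
```

```bash
python3 t.py
```

```text
18.0 tz [ 0.545 -0.569  0.266] F [2.1 2.  5.5] yaw 36.69 q7 0.298 tau7 -0.034 w 0.3989371750818093
```

Emit:
{"api": "send_rows", "payload": {"steps": [[[0,0,0],0.015],[[0,0,0],0.03],[[0,0,0],0.045],[[0,0,0],0.06],[[0,0,0],0.075],[[0,0,0],0.09],[[0,0,0],0.105],[[0,0,0],0.12]]}}

```text
clock: 19.0
position: [0.5613, 0.2316, 0.0604]
ee_rot: [0.966, 0.257, 0.002, -0.001]
ft_force: [3.2, 3.2, 4.7]
grip_width: 0.398
```

```bash
python3 t.py
```

```text
19.0 tz [ 0.711 -0.678  0.23 ] F [3.2 3.2 4.7] yaw 29.81 q7 0.187 tau7 -0.026 w 0.3979242079798777
```

Emit:
{"api": "send_rows", "payload": {"steps": [[[0,0,0],0.01],[[0,0,0],0.02],[[0,0,0],0.03],[[0,0,0],0.04],[[0,0,0],0.05],[[0,0,0],0.06],[[0,0,0],0.07],[[0,0,0],0.08]]}}

```text
clock: 20.0
position: [0.5614, 0.2316, 0.0605]
ee_rot: [0.976, 0.218, 0.002, -0.001]
ft_force: [4.0, 4.3, 5.4]
grip_width: 0.4
```

```bash
python3 t.py
```

```text
20.0 tz [ 0.789 -0.762  0.258] F [4.  4.3 5.4] yaw 25.22 q7 0.114 tau7 -0.092 w 0.39996939102888945
```

Emit:
{"api": "send_rows", "payload": {"steps": [[[0,0,0],0.01],[[0,0,0],0.02],[[0,0,0],0.03],[[0,0,0],0.04],[[0,0,0],0.05],[[0,0,0],0.06],[[0,0,0],0.07],[[0,0,0],0.08]]}}

```text
clock: 21.0
position: [0.5615, 0.2316, 0.0604]
ee_rot: [0.984, 0.179, 0.002, -0.001]
ft_force: [5.4, 3.5, 4.3]
grip_width: 0.404
```

```bash
python3 t.py
```

```text
21.0 tz [ 0.742 -0.949  0.39 ] F [5.4 3.5 4.3] yaw 20.65 q7 0.04 tau7 -0.229 w 0.403632086526119
```

Emit:
{"api": "send_rows", "payload": {"steps": [[[0,0,0],0.01],[[0,0,0],0.02],[[0,0,0],0.03],[[0,0,0],0.04],[[0,0,0],0.05],[[0,0,0],0.06],[[0,0,0],0.07],[[0,0,0],0.08]]}}

```text
clock: 22.0
position: [0.5616, 0.2316, 0.0605]
ee_rot: [0.99, 0.14, 0.002, -0.001]
ft_force: [4.8, 3.0, 4.5]
grip_width: 0.4
```

```bash
python3 t.py
```

```text
22.0 tz [ 0.803 -1.059  0.291] F [4.8 3.  4.5] yaw 16.06 q7 -0.033 tau7 -0.138 w 0.399878593666132
```

Torque peaked at a knob turn of about 2.24 rad, and the previous peak was near 1.72. That fits slip starting at about 1.46 rad, with two clicks done. I move on to the trough between clicks.

Emit:
{"api": "send_rows", "payload": {"steps": [[[0,0,0],0.02],[[0,0,0],0.04],[[0,0,0],0.06],[[0,0,0],0.08],[[0,0,0],0.1],[[0,0,0],0.12],[[0,0,0],0.14],[[0,0,0],0.15]]}}

```text
clock: 23.0
position: [0.5617, 0.2317, 0.0605]
ee_rot: [0.998, 0.065, 0.002, -0.001]
ft_force: [4.4, 4.6, 2.8]
grip_width: 0.397
```

```bash
python3 t.py; python3 look.py w14
```

```text
23.0 tz [ 0.817 -1.163  0.288] F [4.4 4.6 2.8] yaw 7.46 q7 -0.171 tau7 -0.219 w 0.39699070668071107
23.0 [0.5617 0.2317 0.0605] yawx 7.46 z [ 0.0039  0.0022 -1.    ] q [-0.804  0.462  0.425  1.716 -0.22   1.006 -0.171] v 0.07 F [4.44 4.61 2.81] tau [ 0.817 -1.163  0.288] w 0.39699070668071107
```

View pics/w14.png

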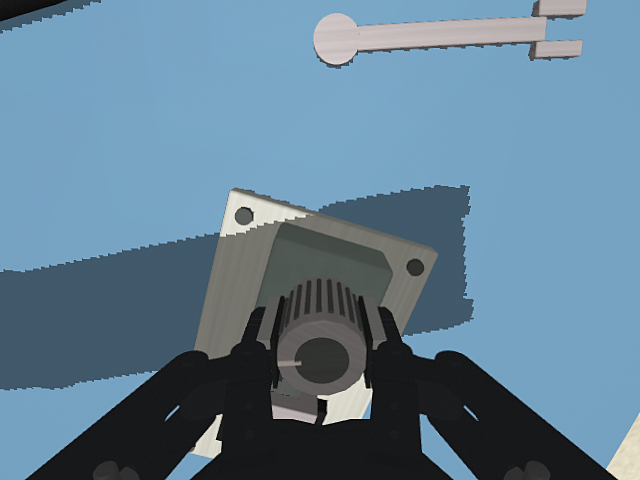

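Emit:
{"api": "send_rows", "payload": {"steps": [[[0,0,0],0.015],[[0,0,0],0.03],[[0,0,0],0.045],[[0,0,0],0.06],[[0,0,0],0.075],[[0,0,0],0.09],[[0,0,0],0.105],[[0,0,0],0.12]]}}

```text
clock: 24.05
position: [0.5618, 0.2317, 0.0605]
ee_rot: [1.0, 0.005, 0.002, -0.001]
ft_force: [4.6, 4.9, 4.1]
grip_width: 0.398
```

```bash
python3 t.py; python3 - <<'E'
from workcell import manip
for k in range(6):
    manip.camera("wrist" if k%2 else "side");o=manip.get_obs();print(o["clock"],o["torque"].round(3))
E
python3 t.py
```

```text
24.05 tz [ 0.852 -1.316  0.24 ] F [4.6 4.9 4.1] yaw 0.58 q7 -0.281 tau7 0.006 w 0.39792095743889827
24.1 [ 0.842 -1.285  0.169]
24.15 [ 0.82  -1.299  0.176]
24.2 [ 0.806 -1.315  0.213]
24.25 [ 0.829 -1.344  0.196]
24.3 [ 0.824 -1.318  0.224]
24.35 [ 0.86  -1.353  0.218]
24.35 tz [ 0.86  -1.353  0.218] F [5.9 3.4 3.9] yaw 0.6 q7 -0.281 tau7 -0.205 w 0.39857939822759036
```

Torque has dropped to about 0.2, the trough between clicks. I stop here, release, and rise.

Emit:
{"api": "send_rows", "payload": {"steps": [[[0,0,0],0],[[0,0,0],0],[[0,0,0],0],[[0,0,0],0],[[0,0,0],0],[[0,0,-0.02],0],[[0,0,-0.05],0],[[0,0,-0.08],0]], "hand": 0.75}}

```text
clock: 25.35
position: [0.5605, 0.2303, 0.1416]
ee_rot: [1.0, 0.004, 0.0, -0.0]
ft_force: [0.7, 0.6, -0.1]
grip_width: 0.753
```

```bash
python3 look.py w15
```

```text
25.35 [0.5605 0.2303 0.1416] yawx 0.51 z [ 1.e-03  5.e-04 -1.e+00] q [-0.848  0.374  0.478  1.651 -0.185  1.161 -0.315] v 0.45 F [ 0.68  0.62 -0.06] tau [-0.009  0.022 -0.044] w 0.7530156894913274
```

View pics/w15.png

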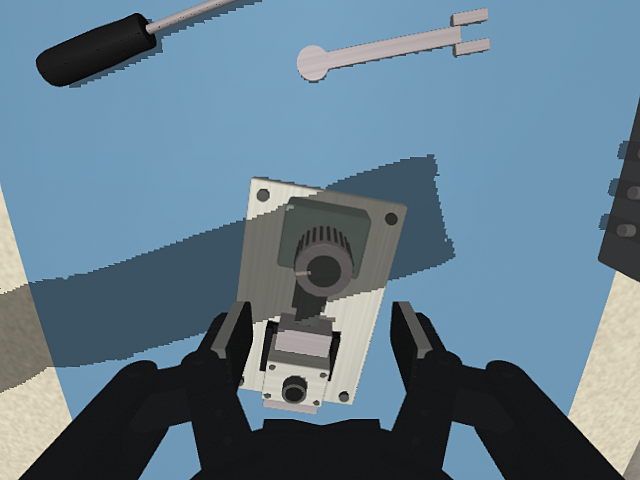

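Emit:
{"api": "send_rows", "payload": {"steps": [[[-0.003,0.02,-0.02],0.03],[[-0.008,0.045,-0.03],0.07],[[-0.014,0.075,-0.03],0.12],[[-0.019,0.1,-0.03],0.15],[[-0.0212,0.116,-0.03],0.176],[[-0.0212,0.116,-0.03],0.176],[[-0.0212,0.116,-0.03],0.176],[[-0.0212,0.116,-0.03],0.176]]}}

```text
clock: 26.4
position: [0.54, 0.1152, 0.1691]
ee_rot: [0.997, -0.082, -0.0, 0.0]
ft_force: [0.7, -0.1, -0.8]
grip_width: 0.751
```

```bash
python3 look.py w16; python3 - <<'E'
from workcell import manip
from h import *
for n in("scene","side"):
    p,d=manip.camera(n);cv2.imwrite(f"pics/{n}16.png",p[:,:,::-1])
a=cv2.imread("pics/w16.png")[40:310,230:420];a=cv2.resize(a,None,fx=2.2,fy=2.2,interpolation=2)
b=cv2.resize(cv2.imread("pics/side16.png")[185:285,270:390],None,fx=3,fy=3,interpolation=2)
b=np.vstack([b,np.zeros((a.shape[0]-b.shape[0],b.shape[1],3),np.uint8)])
cv2.imwrite("pics/w16c.png",np.hstack([a,b]))
E
```

```text
26.4 [0.54   0.1152 0.1691] yawx -9.46 z [-1.e-04  0.e+00 -1.e+00] q [-0.785  0.232  0.567  1.765 -0.134  1.183 -0.344] v 0.005 F [ 0.68 -0.06 -0.78] tau [-0.015 -0.083 -0.002] w 0.7507894541057917
```

View pics/w16c.png

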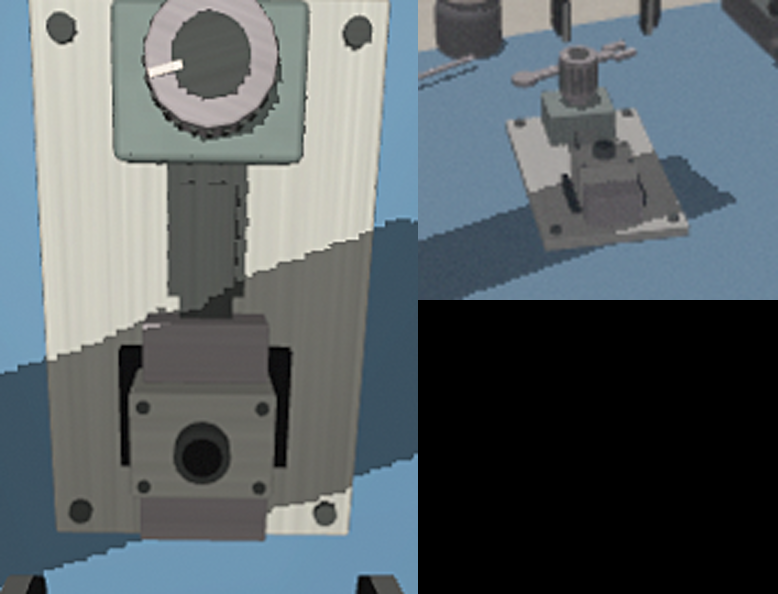

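View pics/scene16.png

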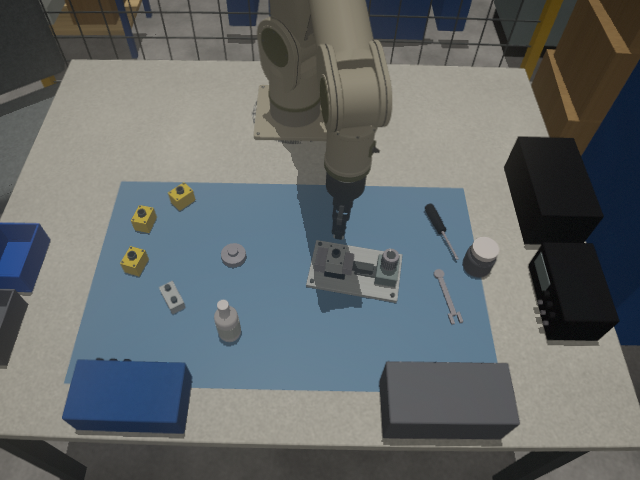

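```bash
python3 - <<'E'
from h import *
from workcell import manip
i=manip.camera_info("wrist")
th=np.radians(-9.8);X=np.array([np.cos(th),np.sin(th)]);Y=np.array([-X[1],X[0]]);c=np.array([.5405,.1155])
def nest(n,pts,h):
    T=np.load(f"pics/{n}.npz")["T"];w=world(i,T,pts,h)[:,:2]-c
    return np.c_[w@X,w@Y]*1e3
k=lambda p:np.array(p)/2.2+np.array([230,40])-.3
print("jaw back",nest("w16",k([(143,323),(268,323)]),.042).round(1),"front",nest("w16",k([(142,381),(268,381)]),.042).round(1))
print("mod",nest("w16",k([(130,392),(275,392),(268,495),(134,495)]),.058).round(1))
print("holes",nest("w16",k([(61,27),(357,32),(80,510),(325,513)]),.014).round(1))
def ang(n,cc,m):
    a,b=nest(n,[cc],.095)[0],nest(n,[m],.095)[0];d=b-a;print(n,a,d,np.degrees(np.arctan2(d[1],d[0])))
ang("w16",k((211,54)),k((148,72)))
ang("w2",(325,60),(355,68))
E
python3 -c "
from h import *
crop('pics/w2.png','pics/k2.png',280,15,375,100,6)
crop('pics/w16.png','pics/k16.png',280,30,375,115,6)
"
```

```text
jaw back [[-22.5  37.2]
 [ 22.5  37.4]] front [[-23.3  15.7]
 [ 23.2  16. ]]
mod [[-26.2  15.8]
 [ 24.3  16.1]
 [ 23.2 -22.8]
 [-25.8 -23.1]]
holes [[-52.1 138.4]
 [ 53.5 137.5]
 [-53.5 -48.9]
 [ 52.6 -49.7]]
w16 [  0.534551   117.25104511] [-16.50225511  -4.41833407] -165.01111781052572
w2 [  0.77919565 115.57852485] [15.90532226 -3.78522826] -13.386520745033804
```

Jaw stopped at the same place as in the first grip check, so the knob slipped from then on. The module is square and clamped, with the gripper well clear, so I hand in.

```bash
python3 -c "
from workcell import manip
print(manip.hand_in())"
```

```text
the job is handed in; nothing more can be done
None
```

The grey module with one connector is standing in the nest and clamped. I let go of both the module and the knob, and the job was handed in at about 26.5 s of the 56 s allowed.

- **Module:** it was set down with about 8 N of contact and released. The last pictures show it between the lips with both jaws against it, its centre at nest y of about -3.5 mm.
- **Knob:** the gripper turned it about 2.57 rad clockwise, and the jaw moved about 7 mm. The mark on the knob reads about 2.65 rad, which agrees within my reading error and shows no spring-back when I let go.
- **Clicks:** I estimate 2 clicks, possibly 3, inferred from the knob turn and the jaw movement. The jaw was already at its final position by a turn of 1.67 rad, so the knob slipped by at least 0.9 rad, which is past the second click. The likely slip is 1.05 to 1.5 rad, below the fourth click at 1.83. The individual torque readings were noisy, so they support this only roughly. The clearest were a 0.39 N m peak near 2.22 rad and about 0.2 N m where I stopped.
- **Other objects:** the bystanders and the yellow blocks look unmoved in the final scene picture, and the gripper was clear of everything at hand-in.

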